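# Switch the bead scale's range, then weigh the tin

### The arm

A 7-joint arm with a two-finger parallel gripper is mounted at the origin on the work surface. World frame = base frame: x ahead of the robot, y to its left, z up, the work surface at z = 0. Lengths are in m, angles in rad, forces in N, time in s.
With the tool pointing down it reaches from about 0.4 to 0.875 m from the base axis. Payload 6.5 kg.
Tool frame: the origin (TCP) lies at the very end of the fingers, on their centre line; the grasp point (between the pads) lies 19 mm behind it; z points along the fingers, y is the line along which they close (so a half turn about z gives the same grasp; the last joint's range is limited). The gripper opens to 88 mm and grips with 3 to 60 N. Pads are 18 mm wide; open, the fingers measure 123 mm over their backs; the gripper's body (75 mm by 187 mm) begins 45 mm behind the grasp point.
Start: joints at [-1.228, 0.536, -0.004, 1.538, 0.003, 1.067, -0.071], TCP at [0.258, 0.596, 0.213] pointing down, gripper open.
Joint ranges: [-2.7, 2.7], [-0.37, 2.16], [-1.27, 1.26], [0.24, 2.4], [-1.31, 4.45], [0.19, 1.91], [-2.76, 2.76]. Speed limits (rad/s): [2.39, 2.39, 3.14, 3.14, 3.14, 3.14, 3.14].

### API

Orientations are given as a unit quaternion [w, x, y, z].
In Python, from plant import * gives the robot as it stands. The module is installed in compiled form; this text tells all that it offers.
- The arm moves only by the tool step_arm, never from a script. Its argument "motion" is a list that holds one entry, the list of rows, each a list of 7 numbers: the shift along the tool's x, y, z in units of 30 mm (1.0 is 30 mm), then the turn, a rotation vector about the tool's x, y, z in units of 6 degrees (1.0 is 6 degrees), then the opening, from -1 (shut) to 1 (fully open). A call has 1 to 20 rows; each row is the pose to reach, as a shift and turn from the pose commanded when the call began, along the tool's axes at that moment; what a row does not reach only later rows make up. A row lasts 1/8 s, in which the tool goes at most 62.5 mm and 10.7 degrees, less where a joint would pass 70% of its speed; a pose out of reach is approached as far as the arm can. A call with a gripper value outside its range is refused whole. The fingers move at their own pace and stop on an object; the grip force is fixed at half the most. Time passes only in rows, so rows that repeat a pose let the fingers close. It gives the time, the measured TCP pose, the force, the opening and the grip force at its end, in the units of the state.
- get_obs(): the state, without advancing time (a new reading comes with each control period).
- get_image(name): name is "scene" or "top" or "wrist"; returns (picture, depth): 420x560x3 uint8, red, green, blue; 420x560 float32, m along the optical axis (not along the pixel's ray), 0 where there is no reading.
- get_calibration(name): a dict with "K" (3x3 intrinsics, pixels), "pose" (4x4, takes a point from camera to world coordinates). Camera axes: x right, y up, looking along -z (the intrinsics and any distortion apply to the point x, -y, -z); pixel columns grow to the right and rows downward; lengths in m; the calibration is good to about 2 mm. The wrist camera is an equidistant fisheye: a pixel r from the principal point sees the ray r / f radians off the axis. A picture is of the moment at which its call begins: read the wrist's pose just before it. get_calibration takes no time and is no camera call; for the wrist camera it gives the pose at the moment of the call.
- finish_job(): hands the job in; it is judged then, once.
The state is a dict: "time": time; "joints": joint angles; "qvel": joint speeds; "effort": joint torques, N m; "position": TCP position; "tcp_rot": TCP orientation; "wrist_force": force on the tool from outside, world axes, zero at the start; "torque": the same for the moment, N m; "finger_gap": opening from 0.0 (shut) to 1.0 (fully open); "grip_force": force on a finger pad.
Only numpy, scipy, OpenCV 4.12 (cv2) and the standard library are available. Lean on these libraries where they do the work, as an engineer would, in place of code of your own. Each camera call takes 0.05 s, during which the arm holds its last target. There are 200 camera calls.

### The job

First switch the bench scale over to the range key marked with two raised bars: press that key fully home, without forcing it, so that it stays down by itself and the key that is down now pops up. Only then set the flat metal tin upright on the middle of the scale's pan, gently, and let go of it. Leave the jar, the wooden pyramid and the awl where they are.

Things in the scene. Friction and masses are not known exactly. Their poses are not given: they have to be found in the camera images.
- scale: Bench scale, grey case 250 x 210 x 55 mm, fixed to the table. Origin: centre of its underside, on the table. Its x runs from the key row to the pan. The row of four keys runs along its y at x = -85 mm, 38 mm apart (y = -57, -19, 19, 57 mm); which key is in which place varies. Pan centre at x = +52 mm.
- pan: Round steel pan, 124 mm across, flat on top. Origin: centre of its upper face, 86 mm above the table when empty; it sinks 1 to 2 mm under the tin (sprung, 2.5 N per mm, at most 5 mm).
- bank (a point): Middle of the row of four white interlocked push keys, on the case top, 55 mm above the table; axes as the scale's. Caps 26 mm (along x) by 24 mm, sliding straight down. A key pressed home moves a hidden bar that releases the one that is down, then latches: it stays down. Let go too soon, it springs back up.
- key_two: Key to press: two raised bars (18 x 4 x 2.5 mm, 10 mm apart) on its cap. Up at the start. Origin: centre of the cap's flat top, 77 mm above the table when up; axes as the scale's. Takes 3 to 5 N, then up to 7 N as it moves the bar; then gives, latches, and 1 mm on meets a rubber stop (about 10 N/mm). Its latching depth, 6 to 14.5 mm, is hidden and varies: feel for the stop slowly (12 N); over 20 N bends it.
- key_round: Key with a round raised boss (14 mm across, 2.5 mm high). Origin: centre of the cap's flat top, 77 mm above the table when up; axes as the scale's. At the start this one is latched down, about 9 mm lower; it pops up when another key is pressed home.
- key_one: Key with one raised bar (18 x 4 x 2.5 mm). Origin: centre of the cap's flat top, 77 mm above the table when up; axes as the scale's. Up at the start and at the end.
- key_smooth: Key with a smooth cap. Origin: centre of the cap's flat top, 77 mm above the table when up; axes as the scale's. Up at the start and at the end.
- tin: Closed flat round tin of beads, plain metal, 52 mm across (lid 54 mm), 46 mm high, 0.14 to 0.28 kg, standing on the table. Origin: centre of its underside, z up.
- jar: Bystander: closed glass jar with a black cap, 52 mm across, 100 mm high, about 0.2 kg. Origin: centre of its underside. Stands near the tin; the two may change places.
- pyramid: Bystander: small wooden pyramid, about 48 mm square, 50 mm high. Origin: centre of its underside.
- awl: Bystander: awl with wooden handle, 150 mm long, lying on the table beyond the scale.
There are look-alikes about, which are no part of the job. Of the things that look like the tin, take the one that is farthest from the robot's base at the start.

How it is judged:
On the way, in this order (a step that is already met when the one before it is completed fails the run):
1. the two-bar key stays down by itself, not touched, and the other three keys are up (z of key_two in the frame of scale below 0.072 m and z of each of key_smooth, key_one, key_round in the frame of scale above 0.075 m and contact force between the fingers and key_two below 0.3 N), for 0.2 s.
2. the tin stands on the pan (horizontal distance between tin and pan below 0.025 m and z of tin in the frame of pan between -0.004 and 0.004 m and angle between tin's own z axis and vertical below 0.1 rad), for 0.2 s.
At the end, for the whole second after the job is handed in: The two-bar key is latched at least 5 mm down, untouched; the other three keys are up to within 2 mm; the tin stands upright (within 0.1 rad) and at rest on the pan, its centre within 25 mm of the pan's centre, released (all of step 1 and all of step 2 and linear speed of tin below 0.02 m/s and contact force between the fingers and tin below 0.3 N).
It fails at once if the two-bar key is pressed with more than 20 N (contact force between the fingers and key_two above 20 N).
It fails at once if the tin is set down hard: more than 25 N on the pan (contact force between tin and pan above 25 N).
It fails at once if the jar is shifted by more than 30 mm (distance of jar from where it was at the start of the episode above 0.03 m).
It fails at once if the pyramid is shifted by more than 30 mm (distance of pyramid from where it was at the start of the episode above 0.03 m).
It fails at once if the awl is shifted by more than 30 mm (distance of awl from where it was at the start of the episode above 0.03 m).
It also fails if it takes over 48 s, if anything falls off the work surface, if the arm or the gripper's body presses on something with over 40 N, if the wrist force passes 120 N, or if a joint passes its speed limit or range.

## Working session

There is one attempt and no reset: what is moved stays moved. The work goes in short steps, Python scripts to look and compute and a tool call to move; the robot and the scene stay as the last step left them, time stands still between calls to the robot, and variables do not carry over. Pictures are saved under pics/ and viewed, at most 10 in all, crops included, and the job is handed in when it is done.

Besides the shell and the picture viewer there is one more tool, called after "Request:" as name(argument=value, ...), one argument or row to a line, values as JSON. step_arm: Moves the arm, as the interface text tells. Its arguments: {"type":"object","properties":{"motion":{"type":"array"}},"required":["motion"]}

```bash
mkdir -p pics; cat > h.py <<'E'
from plant import *
import numpy as np, cv2
from scipy.spatial.transform import Rotation as R
def world(name,u,v,z=None,d=None,cal=None):
    c=cal or get_calibration(name); K=np.array(c["K"]);T=np.array(c["pose"])
    x=(u-K[0,2])/K[0,0]; y=(v-K[1,2])/K[1,1]
    if name=="wrist":
        r=np.hypot(x,y); s=np.sin(r)/max(r,1e-9); ray=np.array([x*s,-y*s,-np.cos(r)])
    else: ray=np.array([x,-y,-1.])
    w=T[:3,:3]@ray; o=T[:3,3]
    if z is not None: return o+w*(z-o[2])/w[2]
    return o+w*d/(-ray[2])
def save(n,im): cv2.imwrite("pics/"+n,im[:,:,::-1])
E
python3 - <<'E'
from h import *
for n in ("top","scene","wrist"):
    im,d=get_image(n); np.savez(n+"0.npz",im=im,d=d,pose=get_calibration(n)["pose"]); save(n+"0.png",im); print(n,get_calibration(n))
o=get_obs();print(o["time"],o["position"],o["tcp_rot"],o["finger_gap"])
E
```

```text
top {'K': array([[409.95268492,   0.        , 281.46458004],
       [  0.        , 409.95268492, 206.55947896],
       [  0.        ,   0.        ,   1.        ]]), 'pose': array([[ 0.00533245,  0.99730093, -0.07322857,  0.41352802],
       [-0.99988748,  0.00634436,  0.0135929 ,  0.01120563],
       [ 0.0140208 ,  0.07314785,  0.99722255,  1.21721976],
       [ 0.        ,  0.        ,  0.        ,  1.        ]])}
scene {'K': array([[380.76841759,   0.        , 283.97535722],
       [  0.        , 380.76841759, 213.68230949],
       [  0.        ,   0.        ,   1.        ]]), 'pose': array([[-8.93170822e-01, -2.73762041e-01,  3.56791574e-01,
         8.32612680e-01],
       [ 4.49716661e-01, -5.42125227e-01,  7.09827559e-01,
         7.15382723e-01],
       [-8.98128050e-04,  7.94452380e-01,  6.07325786e-01,
         6.80355703e-01],
       [ 0.00000000e+00,  0.00000000e+00,  0.00000000e+00,
         1.00000000e+00]])}
wrist {'K': array([[325.1922621 ,   0.        , 281.01572697],
       [  0.        , 325.1922621 , 203.50705658],
       [  0.        ,   0.        ,   1.        ]]), 'pose': array([[ 3.96974551e-01, -8.86348469e-01, -2.38322464e-01,
         1.97380791e-01],
       [ 9.17829256e-01,  3.83128068e-01,  1.03934305e-01,
         6.20811677e-01],
       [-8.13986949e-04, -2.59998604e-01,  9.65608649e-01,
         3.83233178e-01],
       [ 0.00000000e+00,  0.00000000e+00,  0.00000000e+00,
         1.00000000e+00]])}
0.15 [0.25820602 0.5959944  0.2119477 ] [-7.38174165e-05  2.02947559e-01  9.79189404e-01 -6.27152198e-04] 1.002327639249493
```

View pics/top0.png

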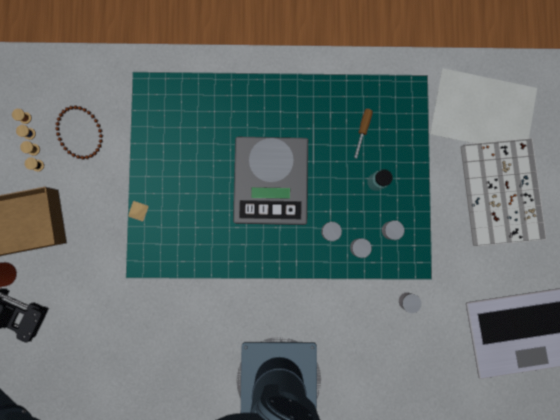

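View pics/scene0.png

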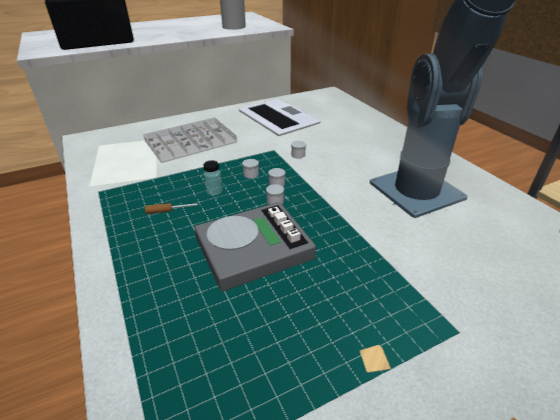

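The top picture shows the scale at (271,180), its keys at (249..291, 210), the jar at (380,179) and the pyramid at (138,211). There are four tin-like things at (332,231), (361,248), (394,230) and (410,301). I'll measure their distances and enlarge the keys and the candidates.

```bash
python3 - <<'E'
from h import *
f=np.load("top0.npz");im=f["im"];d=f["d"]
for u,v in [(332,231),(361,248),(394,230),(410,301),(380,179),(271,160),(249,210),(263,210),(277,210),(291,210),(366,120),(138,211)]:
    dd=np.median(d[v-2:v+3,u-2:u+3]); p=world("top",u,v,d=dd); print(u,v,p.round(4),np.hypot(*p[:2]).round(3))
# scale case orientation: dark grey blob at top z .055, pan circle
P=np.array([[world("top",u,v,d=d[v,u]) for u in range(560)] for v in range(420)]); np.save("P.npy",P)
m=((P[...,2]>.045)&(P[...,2]<.1)).astype(np.uint8)
cs,_=cv2.findContours(m,cv2.RETR_EXTERNAL,cv2.CHAIN_APPROX_NONE)
for c in cs:
    if cv2.contourArea(c)>3000:
        r=cv2.minAreaRect(c);print(r); 
        b=np.array([world("top",u,v,z=.055) for u,v in cv2.boxPoints(r)]);print(b.round(4),b.mean(0))
a=cv2.resize(im[195:225,232:312],(800,300),interpolation=cv2.INTER_CUBIC)
b=cv2.resize(im[210:315,310:450],None,fx=2.8,fy=2.8,interpolation=cv2.INTER_CUBIC)
b=np.pad(b,((0,0),(0,800-b.shape[1]),(0,0)))
save("crop.png",np.vstack([a,b[:300]]))
E
```

```text
332 231 [ 0.4304 -0.1495  0.046 ] 0.456
361 248 [ 0.3825 -0.2321  0.0466] 0.447
394 230 [ 0.4343 -0.3274  0.046 ] 0.544
410 301 [ 0.2339 -0.37    0.0458] 0.438
380 179 [ 0.5732 -0.2748  0.1016] 0.636
271 160 [0.6266 0.0257 0.0861] 0.627
249 210 [0.487  0.086  0.0777] 0.495
263 210 [0.4874 0.0471 0.0761] 0.49
277 210 [0.4876 0.0081 0.0758] 0.488
291 210 [ 0.4883 -0.0312  0.0702] 0.489
366 120 [ 0.7603 -0.2546  0.0259] 0.802
138 211 [0.4852 0.4094 0.0295] 0.635Traceback (most recent call last):
  File "<stdin>", line 6, in <module>
  File "h.py", line 5, in world
    c=cal or get_calibration(name); K=np.array(c["K"]);T=np.array(c["pose"])
             ~~~~~~~~~~~~~~~^^^^^^
ValueError: time passes only in moves, steps and waits
```

```bash
python3 - <<'E'
from h import *
f=np.load("top0.npz");im=f["im"];d=f["d"];cal=dict(K=np.array([[409.95268492,0,281.46458004],[0,409.95268492,206.55947896],[0,0,1]]),pose=f["pose"])
P=np.array([[world("top",u,v,d=d[v,u],cal=cal) for u in range(560)] for v in range(420)])
m=((P[...,2]>.045)&(P[...,2]<.1)).astype(np.uint8)
for c in cv2.findContours(m,cv2.RETR_EXTERNAL,cv2.CHAIN_APPROX_NONE)[0]:
    A=cv2.contourArea(c)
    if A>3000:
        r=cv2.minAreaRect(c);print(r)
        b=np.array([world("top",u,v,z=.055,cal=cal) for u,v in cv2.boxPoints(r)]);print(b.round(4),b.mean(0))
M=(P[...,2]>.08)&(P[...,2]<.092)&(abs(P[...,0]-.62)<.09)&(abs(P[...,1]-.025)<.09)
c=max(cv2.findContours(M.astype(np.uint8),0,1)[0],key=cv2.contourArea);(u,v),r=cv2.minEnclosingCircle(c);print("pan",world("top",u,v,z=.086,cal=cal),r*1.13/410)
for x,y in [(.43,-.15),(.3825,-.232),(.434,-.327)]:
    M=((P[...,2]>.036)&(P[...,2]<.055)&(np.hypot(P[...,0]-x,P[...,1]-y)<.045))
    v,u=np.nonzero(M);c=max(cv2.findContours(M.astype(np.uint8),0,1)[0],key=cv2.contourArea);(u,v),r=cv2.minEnclosingCircle(c);print("tin",u,v,world("top",u,v,z=.046,cal=cal).round(4),r*1.17/410)
a=cv2.resize(im[195:225,232:312],(800,300),interpolation=cv2.INTER_CUBIC)
b=cv2.resize(im[210:315,310:450],None,fx=2.8,fy=2.8,interpolation=cv2.INTER_CUBIC)
b=np.pad(b,((0,0),(0,800-b.shape[1]),(0,0)))
save("crop.png",np.vstack([a,b[:300]]))
E
```

```text
((270.5834045410156, 180.33114624023438), (73.26409912109375, 86.7068099975586), 1.5074357986450195)
[[ 0.4522  0.1328  0.055 ]
 [ 0.7013  0.1297  0.055 ]
 [ 0.6975 -0.081   0.055 ]
 [ 0.4479 -0.0747  0.055 ]] [0.57473718 0.02670276 0.055     ]
pan [0.62800687 0.0267377  0.086     ] 0.06086362838745117
tin 331.5 231.0 [ 0.4304 -0.1481  0.046 ] 0.02711004185095066
tin 361.1708068847656 247.5745391845703 [ 0.3837 -0.2327  0.046 ] 0.027182334737079896
tin 393.8224182128906 229.69671630859375 [ 0.4351 -0.3269  0.046 ] 0.02729718038512439
```

View pics/crop.png

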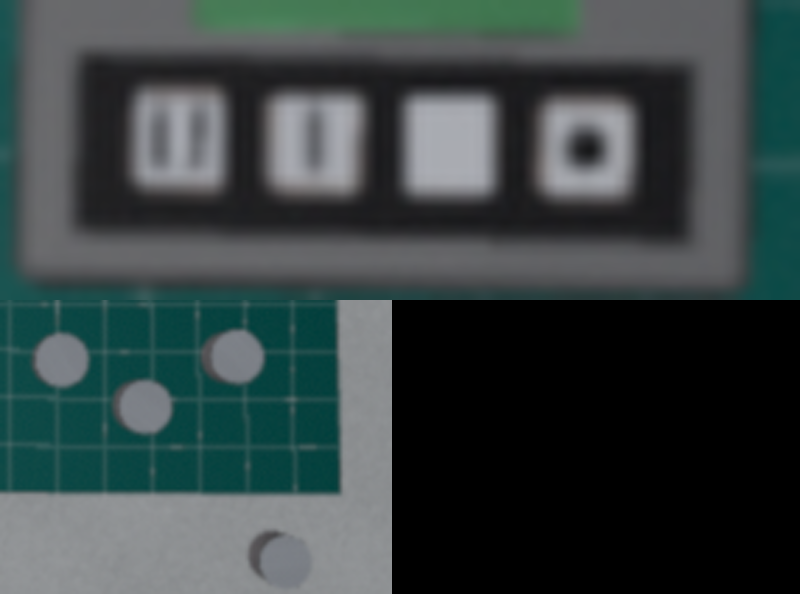

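The lower crop confirms four tin-like things, at top-view pixels (332,231), (361,248), (394,230) and (410,301), which lie 0.455, 0.449, 0.544 and 0.438 m from the base. The tin is therefore (394,230), at world (0.435,-0.327). The two-bar key is the leftmost one at (249,210), and the latched round one is the rightmost.

```bash
cat >> h.py <<'E'
def row(p,yaw_y,grip):
    """row for TCP at p, tool down, tool y at world azimuth yaw_y (deg)"""
    o=get_obs(); q=np.array(o["tcp_rot"]); r0=R.from_quat(q[[1,2,3,0]])
    a=np.radians(yaw_y); y=np.array([np.cos(a),np.sin(a),0]); z=np.array([0,0,-1.]); x=np.cross(y,z)
    r1=R.from_matrix(np.c_[x,y,z])
    t=r0.inv().apply(np.array(p)-o["position"])/.03; w=(r0.inv()*r1).as_rotvec()/np.radians(6)
    print("row",t.round(3),w.round(3),grip,"t",o["time"],"F",np.round(o["wrist_force"],2))
E
python3 - <<'E'
from h import *
f=np.load("top0.npz");im=f["im"];cal=get_calibration("top")
sub=im[195:225,232:312].astype(int)
m=(sub.min(2)>120).astype(np.uint8)
n,_,st,ce=cv2.connectedComponentsWithStats(cv2.resize(m,None,fx=1,fy=1))
for s,c in zip(st[1:],ce[1:]):
    if s[4]>20: print(s, world("top",232+s[0]+s[2]/2-.5,195+s[1]+s[3]/2-.5,z=.077,cal=cal).round(4))
row([.49,.085,.12],-1,-1)
E
```

```text
[14  9  8 10 52] [0.4913 0.0847 0.077 ]
[27 10  9  9 73] [0.4901 0.0471 0.077 ]
[41 10  8  9 72] [0.4903 0.0095 0.077 ]
[54 10  9  9 57] [ 0.4906 -0.0282  0.077 ]
row [-13.859 -12.555   3.082] [-1.0000e-02  8.0000e-03  1.1264e+01] -1 t 0.15 F [ 0.23 -0.    0.73]
```

Request:
step_arm(
  motion=[
    [[-13.86,-12.56,2.5,0,0,11.26,-1],[-13.86,-12.56,2.5,0,0,11.26,-1],[-13.86,-12.56,2.5,0,0,11.26,-1],[-13.86,-12.56,2.5,0,0,11.26,-1],[-13.86,-12.56,2.5,0,0,11.26,-1],[-13.86,-12.56,2.5,0,0,11.26,-1],[-13.86,-12.56,2.5,0,0,11.26,-1],[-13.86,-12.56,2.5,0,0,11.26,-1],[-13.86,-12.56,2.5,0,0,11.26,-1],[-13.86,-12.56,2.5,0,0,11.26,-1],[-13.86,-12.56,2.5,0,0,11.26,-1],[-13.86,-12.56,3.08,0,0,11.26,-1],[-13.86,-12.56,3.08,0,0,11.26,-1],[-13.86,-12.56,3.08,0,0,11.26,-1]],
  ],
)

```text
time: 1.9
position: [0.49, 0.0867, 0.1206]
tcp_rot: [-0.0, 0.712, 0.702, 0.0]
wrist_force: [0.6, -0.0, 0.0]
finger_gap: 0.002
grip_force: 0.0
```

```bash
python3 - <<'E'
from h import *
o=get_obs();print(o["position"],o["finger_gap"]);row([.4905,.085,.084],-1,-1)
im,d=get_image("wrist");save("w1.png",im)
E
```

```text
[0.49002321 0.08667031 0.12062151] 0.002158383083961132
row [-0.056  0.017  1.221] [ 0.001 -0.004  0.023] -1 t 1.9 F [ 0.62 -0.05  0.02]
```

View pics/w1.png

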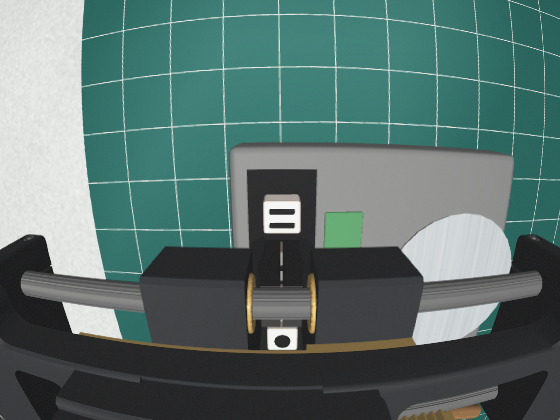

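The wrist view shows the two-bar cap at (282,214) and the round key at (282,340). I'll cast both onto the cap plane.

```bash
python3 - <<'E'
from h import *
im,d=get_image("wrist");cal=get_calibration("wrist")
for u,v in [(282,217),(282,340)]:
    print(world("wrist",u,v,z=.077 if v<300 else .068,cal=cal))
p=np.array(get_obs()["position"]);T=np.array(cal["pose"])
q=T[:3,:3].T@(p-T[:3,3]);th=np.arctan2(np.hypot(q[0],q[1]),-q[2]);a=np.arctan2(-q[1],q[0]);print("tip px",281+325.2*th*np.cos(a),203.5+325.2*th*np.sin(a))
E
```

```text
[0.49125265 0.08342311 0.077     ]
[ 0.4896738  -0.03093761  0.068     ]
tip px 280.7180500180122 235.49981385641797
```

Request:
step_arm(
  motion=[
    [[-0.09,0.03,1.0,0,0,0,-1],[-0.09,0.03,1.2,0,0,0,-1],[-0.09,0.03,1.25,0,0,0,-1],[-0.09,0.03,1.25,0,0,0,-1]],
  ],
)

```text
time: 2.5
position: [0.4915, 0.0829, 0.0834]
tcp_rot: [0.0, 0.713, 0.701, 0.0]
wrist_force: [0.6, 0.5, -0.1]
finger_gap: 0.003
grip_force: 0.0
```

Request:
step_arm(
  motion=[
    [[0,0,0.05,0,0,0,-1],[0,0,0.1,0,0,0,-1],[0,0,0.15,0,0,0,-1],[0,0,0.2,0,0,0,-1],[0,0,0.2,0,0,0,-1]],
  ],
)

```text
time: 3.12
position: [0.4909, 0.0826, 0.0766]
tcp_rot: [-0.0, 0.713, 0.701, -0.0]
wrist_force: [-0.8, 0.3, 0.4]
finger_gap: 0.006
grip_force: 0.0
```

Request:
step_arm(
  motion=[
    [[0,0,0.035,0,0,0,-1],[0,0,0.035,0,0,0,-1]],
  ],
)

```text
time: 3.38
position: [0.491, 0.0827, 0.0756]
tcp_rot: [-0.0, 0.713, 0.701, -0.0]
wrist_force: [-0.3, 0.4, 0.1]
finger_gap: 0.003
grip_force: 0.0
```

Request:
step_arm(
  motion=[
    [[0,0,0.035,0,0,0,-1],[0,0,0.035,0,0,0,-1]],
  ],
)

```text
time: 3.62
position: [0.491, 0.0827, 0.0746]
tcp_rot: [-0.0, 0.713, 0.701, -0.0]
wrist_force: [-0.7, -0.3, -0.2]
finger_gap: 0.008
grip_force: 0.0
```

Request:
step_arm(
  motion=[
    [[0,0,0.035,0,0,0,-1],[0,0,0.035,0,0,0,-1]],
  ],
)

```text
time: 3.88
position: [0.4909, 0.0827, 0.0735]
tcp_rot: [-0.0, 0.713, 0.701, -0.0]
wrist_force: [0.1, -0.5, 0.1]
finger_gap: 0.006
grip_force: 0.0
```

```bash
python3 - <<'E'
from h import *
o=get_obs();print(o["wrist_force"],o["torque"],o["effort"])
im,d=get_image("wrist"); s,_=get_image("scene")
a=cv2.resize(im[160:370,180:390],(300*1,300));b=cv2.resize(s[185:265,235:335],(500,400),interpolation=2)
c=np.zeros((400,800,3),np.uint8);c[:300,:300]=a;c[:,300:]=b;save("c2.png",c)
E
```

```text
[ 0.14709476 -0.48393594  0.08435226] [-0.04639024  0.10226085 -0.04525383] [ 3.47791618e-03 -4.46249235e+01  4.93652612e+00 -1.60746950e+01
 -4.18840279e-02  1.21536712e-03  4.57774717e-03]
```

View pics/c2.png

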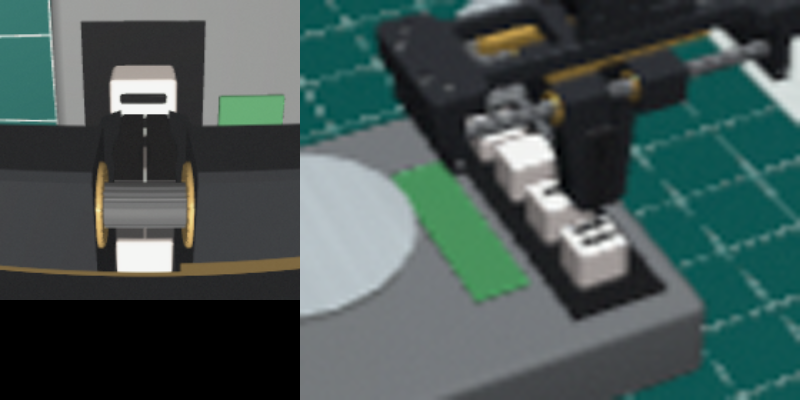

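The fingertip appears to stand above and behind the two-bar cap, which is in scene crop at about (600,230), and nothing is in contact. I'll check the heights from depth.

```bash
python3 - <<'E'
from h import *
im,d=get_image("scene");cal=get_calibration("scene")
for u in (288,292,295,298,302):
    for v in range(208,242,3): print(u,v,im[v,u],world("scene",u,v,d=d[v,u],cal=cal).round(4))
im,d=get_image("wrist");cal=get_calibration("wrist")
for v in range(205,262,5):print(v,im[v,281],d[v,281],world("wrist",281,v,d=d[v,281],cal=cal).round(4))
E
```

```text
288 208 [25 26 29] [0.5215 0.1163 0.1801]
288 211 [26 26 29] [0.5216 0.1165 0.172 ]
288 214 [24 27 30] [0.5093 0.0929 0.1432]
288 217 [22 24 25] [0.5091 0.0927 0.1342]
288 220 [13 16 17] [0.5084 0.0915 0.1242]
288 223 [15 18 19] [0.5068 0.0884 0.1123]
288 226 [172 169 167] [0.4922 0.0605 0.0774]
288 229 [160 153 151] [0.4921 0.0603 0.0674]
288 232 [218 217 213] [0.5037 0.0829 0.079 ]
288 235 [111 106 106] [0.5063 0.088  0.0743]
288 238 [96 93 92] [0.505  0.0855 0.0621]
288 241 [26 28 30] [0.5078 0.091  0.0577]
292 208 [27 28 32] [0.5116 0.1165 0.1769]
292 211 [38 39 42] [0.4966 0.0887 0.1448]
292 214 [25 26 27] [0.4979 0.0913 0.1382]
292 217 [27 26 29] [0.498  0.0917 0.1296]
292 220 [26 25 27] [0.4967 0.0896 0.1186]
292 223 [25 27 28] [0.498  0.0923 0.1119]
292 226 [23 24 27] [0.4964 0.0894 0.1   ]
292 229 [132 132 133] [0.4898 0.0774 0.0793]
292 232 [159 160 159] [0.4965 0.0901 0.0817]
292 235 [240 241 239] [0.4992 0.0953 0.0771]
292 238 [161 155 152] [0.4994 0.0959 0.068 ]
292 241 [159 153 150] [0.5003 0.098  0.0602]
295 208 [27 29 31] [0.504  0.1164 0.1743]
295 211 [34 34 36] [0.4
[... 1401 characters left out ...]
4 0.0585]
302 238 [27 28 29] [0.4709 0.0954 0.0564]
302 241 [29 30 31] [0.4777 0.1077 0.0589]
205 [75 74 73] 0.19694069 [0.4914 0.0954 0.0549]
210 [170 162 154] 0.18793458 [0.4914 0.0949 0.0643]
215 [200 190 183] 0.17785928 [0.4914 0.0951 0.0747]
220 [245 246 245] 0.17747478 [0.4913 0.0926 0.0758]
225 [160 161 157] 0.17874081 [0.4913 0.0895 0.0753]
230 [43 44 45] 0.17688338 [0.4912 0.0875 0.0777]
235 [246 246 245] 0.17900343 [0.4912 0.0841 0.0765]
240 [197 199 193] 0.15480812 [0.4912 0.0903 0.0998]
245 [41 42 43] 0.1491321 [0.4912 0.0901 0.1058]
250 [166 169 162] 0.14497001 [0.4912 0.0895 0.1102]
255 [71 68 68] 0.13926813 [0.4912 0.0897 0.1161]
260 [38 37 39] 0.1406689 [0.4911 0.0869 0.1154]
```

Depth puts the real closed fingertips at z of about 0.098 while the reported TCP is 0.0735. The closed tips therefore end about 24 mm above the nominal TCP, and I'll go on down accordingly.

Request:
step_arm(
  motion=[
    [[0.03,0,0.15,0,0,0,-1],[0.03,0,0.3,0,0,0,-1],[0.03,0,0.4,0,0,0,-1],[0.03,0,0.47,0,0,0,-1],[0.03,0,0.47,0,0,0,-1]],
  ],
)

```text
time: 4.7
position: [0.4909, 0.0835, 0.0593]
tcp_rot: [-0.0, 0.713, 0.701, -0.0]
wrist_force: [-0.1, 0.5, -0.5]
finger_gap: 0.003
grip_force: 0.0
```

Request:
step_arm(
  motion=[
    [[0,0,0.035,0,0,0,-1],[0,0,0.07,0,0,0,-1],[0,0,0.07,0,0,0,-1]],
  ],
)

```text
time: 5.08
position: [0.491, 0.0836, 0.0573]
tcp_rot: [-0.0, 0.713, 0.701, -0.0]
wrist_force: [0.3, 0.1, 0.4]
finger_gap: 0.003
grip_force: 0.0
```

Request:
step_arm(
  motion=[
    [[0,0,0.035,0,0,0,-1],[0,0,0.07,0,0,0,-1],[0,0,0.07,0,0,0,-1]],
  ],
)

```text
time: 5.45
position: [0.4909, 0.0835, 0.0552]
tcp_rot: [-0.0, 0.713, 0.701, -0.0]
wrist_force: [0.4, 0.5, 0.7]
finger_gap: 0.005
grip_force: 0.0
```

Request:
step_arm(
  motion=[
    [[0,0,0.035,0,0,0,-1],[0,0,0.07,0,0,0,-1],[0,0,0.07,0,0,0,-1]],
  ],
)

```text
time: 5.82
position: [0.4911, 0.0836, 0.0533]
tcp_rot: [-0.0, 0.713, 0.701, 0.0]
wrist_force: [-0.2, -0.5, 3.5]
finger_gap: 0.008
grip_force: 1.3
```

Request:
step_arm(
  motion=[
    [[0,0,0.035,0,0,0,-1],[0,0,0.07,0,0,0,-1],[0,0,0.1,0,0,0,-1],[0,0,0.1,0,0,0,-1]],
  ],
)

```text
time: 6.32
position: [0.4911, 0.0836, 0.0501]
tcp_rot: [0.0, 0.713, 0.701, 0.0]
wrist_force: [-0.4, -0.6, 3.4]
finger_gap: 0.002
grip_force: 1.5
```

Request:
step_arm(
  motion=[
    [[0,0,0.03,0,0,0,-1],[0,0,0.03,0,0,0,-1]],
  ],
)

```text
time: 6.58
position: [0.4911, 0.0836, 0.0493]
tcp_rot: [0.0, 0.713, 0.701, 0.0]
wrist_force: [-0.9, 0.2, 3.9]
finger_gap: 0.004
grip_force: 1.6
```

Request:
step_arm(
  motion=[
    [[0,0,0.03,0,0,0,-1],[0,0,0.03,0,0,0,-1]],
  ],
)

```text
time: 6.82
position: [0.4911, 0.0836, 0.0483]
tcp_rot: [0.0, 0.713, 0.701, 0.0]
wrist_force: [0.4, -0.3, 4.4]
finger_gap: 0.002
grip_force: 1.6
```

Request:
step_arm(
  motion=[
    [[0,0,0.025,0,0,0,-1],[0,0,0.025,0,0,0,-1]],
  ],
)

```text
time: 7.08
position: [0.4911, 0.0836, 0.0476]
tcp_rot: [0.0, 0.713, 0.701, 0.0]
wrist_force: [-0.0, 0.2, 3.5]
finger_gap: 0.002
grip_force: 1.7
```

Request:
step_arm(
  motion=[
    [[0,0,0.025,0,0,0,-1],[0,0,0.025,0,0,0,-1]],
  ],
)

```text
time: 7.32
position: [0.4911, 0.0836, 0.0469]
tcp_rot: [0.0, 0.713, 0.701, 0.0]
wrist_force: [-0.2, -0.3, 4.1]
finger_gap: 0.006
grip_force: 1.7
```

Request:
step_arm(
  motion=[
    [[0,0,0.025,0,0,0,-1],[0,0,0.025,0,0,0,-1]],
  ],
)

```text
time: 7.58
position: [0.4911, 0.0836, 0.0461]
tcp_rot: [0.0, 0.713, 0.701, 0.0]
wrist_force: [-0.8, -0.1, 3.8]
finger_gap: 0.005
grip_force: 1.8
```

Request:
step_arm(
  motion=[
    [[0,0,0.025,0,0,0,-1],[0,0,0.025,0,0,0,-1]],
  ],
)

```text
time: 7.82
position: [0.4911, 0.0836, 0.0454]
tcp_rot: [0.0, 0.713, 0.701, 0.0]
wrist_force: [-0.7, 0.3, 5.9]
finger_gap: 0.004
grip_force: 2.5
```

Force is rising, so the bar is engaging.

Request:
step_arm(
  motion=[
    [[0,0,0.02,0,0,0,-1],[0,0,0.02,0,0,0,-1]],
  ],
)

```text
time: 8.07
position: [0.491, 0.0836, 0.0449]
tcp_rot: [-0.0, 0.713, 0.701, 0.0]
wrist_force: [-0.2, -0.4, 5.1]
finger_gap: 0.005
grip_force: 2.6
```

Request:
step_arm(
  motion=[
    [[0,0,0.02,0,0,0,-1],[0,0,0.02,0,0,0,-1]],
  ],
)

```text
time: 8.32
position: [0.4911, 0.0836, 0.0442]
tcp_rot: [0.0, 0.713, 0.701, 0.0]
wrist_force: [-1.0, -0.3, 4.8]
finger_gap: 0.005
grip_force: 2.7
```

Request:
step_arm(
  motion=[
    [[0,0,0.02,0,0,0,-1],[0,0,0.02,0,0,0,-1]],
  ],
)

```text
time: 8.57
position: [0.4911, 0.0836, 0.0437]
tcp_rot: [0.0, 0.713, 0.701, 0.0]
wrist_force: [-1.3, 0.2, 6.1]
finger_gap: 0.005
grip_force: 2.8
```

Request:
step_arm(
  motion=[
    [[0,0,0.02,0,0,0,-1],[0,0,0.02,0,0,0,-1]],
  ],
)

```text
time: 8.82
position: [0.4911, 0.0836, 0.043]
tcp_rot: [0.0, 0.713, 0.701, 0.0]
wrist_force: [-1.1, -0.8, 4.6]
finger_gap: 0.002
grip_force: 2.5
```

Request:
step_arm(
  motion=[
    [[0,0,0.02,0,0,0,-1],[0,0,0.02,0,0,0,-1]],
  ],
)

```text
time: 9.07
position: [0.4911, 0.0836, 0.0424]
tcp_rot: [0.0, 0.713, 0.701, 0.0]
wrist_force: [-0.9, -0.0, 3.8]
finger_gap: 0.007
grip_force: 2.2
```

Request:
step_arm(
  motion=[
    [[0,0,0.02,0,0,0,-1],[0,0,0.02,0,0,0,-1]],
  ],
)

```text
time: 9.32
position: [0.4911, 0.0836, 0.0418]
tcp_rot: [0.0, 0.713, 0.701, 0.0]
wrist_force: [-1.6, 0.0, 3.0]
finger_gap: 0.001
grip_force: 2.0
```

It has given; now I'll feel for the stop.

Request:
step_arm(
  motion=[
    [[0,0,0.02,0,0,0,-1],[0,0,0.02,0,0,0,-1]],
  ],
)

```text
time: 9.57
position: [0.4911, 0.0836, 0.0411]
tcp_rot: [0.0, 0.713, 0.701, 0.0]
wrist_force: [0.7, 0.1, 3.1]
finger_gap: 0.004
grip_force: 1.8
```

Request:
step_arm(
  motion=[
    [[0,0,0.015,0,0,0,-1],[0,0,0.015,0,0,0,-1]],
  ],
)

```text
time: 9.82
position: [0.491, 0.0836, 0.0407]
tcp_rot: [0.0, 0.713, 0.701, 0.0]
wrist_force: [0.4, -0.3, 2.4]
finger_gap: 0.005
grip_force: 1.4
```

Request:
step_arm(
  motion=[
    [[0,0,0.015,0,0,0,-1],[0,0,0.015,0,0,0,-1]],
  ],
)

```text
time: 10.07
position: [0.4906, 0.0835, 0.04]
tcp_rot: [-0.0, 0.713, 0.701, -0.0]
wrist_force: [-0.7, -0.4, 0.2]
finger_gap: 0.004
grip_force: 0.0
```

Request:
step_arm(
  motion=[
    [[0,0,0.015,0,0,0,-1],[0,0,0.015,0,0,0,-1]],
  ],
)

```text
time: 10.32
position: [0.4905, 0.0835, 0.0397]
tcp_rot: [-0.0, 0.713, 0.701, -0.0]
wrist_force: [-0.7, 0.0, 2.8]
finger_gap: 0.005
grip_force: 1.1
```

Request:
step_arm(
  motion=[
    [[0,0,0.015,0,0,0,-1],[0,0,0.015,0,0,0,-1]],
  ],
)

```text
time: 10.58
position: [0.4906, 0.0835, 0.0393]
tcp_rot: [-0.0, 0.713, 0.701, -0.0]
wrist_force: [-2.7, 0.3, 4.0]
finger_gap: 0.008
grip_force: 2.2
```

Request:
step_arm(
  motion=[
    [[0,0,0.013,0,0,0,-1],[0,0,0.013,0,0,0,-1]],
  ],
)

```text
time: 10.82
position: [0.4906, 0.0835, 0.0389]
tcp_rot: [-0.0, 0.713, 0.701, -0.0]
wrist_force: [-3.4, 0.6, 5.0]
finger_gap: 0.004
grip_force: 2.2
```

```bash
python3 - <<'E'
from h import *
im,d=get_image("scene");w,_=get_image("wrist")
a=cv2.resize(w[160:370,180:390],(300,300));b=cv2.resize(im[185:265,235:335],(500,400),interpolation=2)
c=np.zeros((400,800,3),np.uint8);c[:300,:300]=a;c[:,300:]=b;save("c3.png",c)
E
```

```text
(no output)
```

View pics/c3.png

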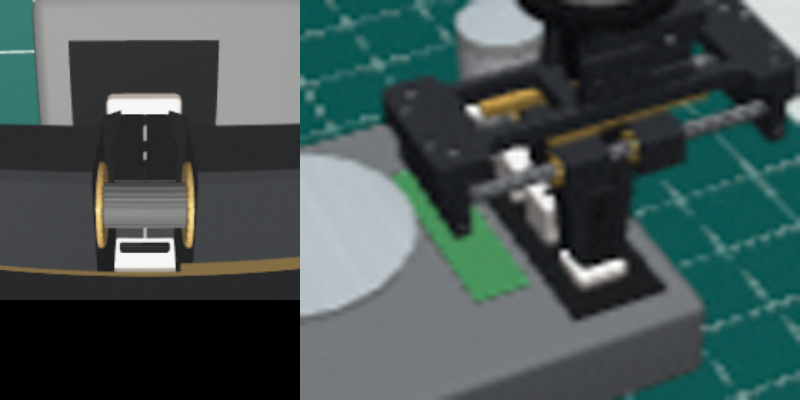

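The cap is far down, with only its front edge visible at crop (590,270). I'll check the bracket's clearance to the pan and case at scene pixel (267,230) before pressing further.

```bash
python3 - <<'E'
from h import *
im,d=get_image("scene");cal=get_calibration("scene")
for u,v in [(267,222),(267,226),(267,229),(268,231),(260,215),(297,237),(293,239),(290,237),(282,225),(277,215),(277,217),(278,219)]: print(u,v,im[v,u],world("scene",u,v,d=d[v,u],cal=cal).round(4))
row([.43,-.32,.2],0,1)
E
```

```text
267 222 [28 29 32] [0.5738 0.1179 0.1606]
267 226 [25 26 30] [0.5736 0.1166 0.1483]
267 229 [26 28 30] [0.5735 0.1157 0.139 ]
268 231 [37 47 44] [0.5717 0.1169 0.1334]
260 215 [50 53 57] [0.5834 0.103  0.173 ]
297 237 [214 218 214] [0.485  0.0952 0.0651]
293 239 [236 238 236] [0.4965 0.0958 0.0636]
290 237 [94 95 96] [0.5047 0.0955 0.073 ]
282 225 [173 168 166] [0.5043 0.0511 0.0782]
277 215 [233 234 232] [0.498  0.0095 0.0791]
277 217 [233 234 233] [0.5006 0.0148 0.0771]
278 219 [153 153 153] [0.541  0.1052 0.1483]
row [-13.484  -1.793  -5.368] [-0.008  0.001 -0.164] 1 t 10.975 F [-3.04 -0.72  5.27]
```

Request:
step_arm(
  motion=[
    [[0,0,0.013,0,0,0,-1],[0,0,0.013,0,0,0,-1]],
  ],
)

```text
time: 11.22
position: [0.4908, 0.0835, 0.0385]
tcp_rot: [-0.0, 0.713, 0.701, -0.0]
wrist_force: [-3.3, 0.1, 4.1]
finger_gap: 0.006
grip_force: 2.2
```

Request:
step_arm(
  motion=[
    [[0,0,0.013,0,0,0,-1],[0,0,0.013,0,0,0,-1]],
  ],
)

```text
time: 11.48
position: [0.4909, 0.0836, 0.0382]
tcp_rot: [-0.0, 0.713, 0.701, -0.0]
wrist_force: [-4.6, -0.2, 5.7]
finger_gap: 0.008
grip_force: 2.7
```

Request:
step_arm(
  motion=[
    [[0,0,0.015,0,0,0,-1],[0,0,0.015,0,0,0,-1]],
  ],
)

```text
time: 11.72
position: [0.4909, 0.0836, 0.0379]
tcp_rot: [-0.0, 0.713, 0.701, -0.0]
wrist_force: [-4.6, -1.4, 7.7]
finger_gap: 0.004
grip_force: 3.7
```

Request:
step_arm(
  motion=[
    [[0,0,0.015,0,0,0,-1],[0,0,0.015,0,0,0,-1]],
  ],
)

```text
time: 11.98
position: [0.4909, 0.0836, 0.0376]
tcp_rot: [-0.0, 0.713, 0.701, -0.0]
wrist_force: [-5.3, -1.4, 9.6]
finger_gap: 0.01
grip_force: 4.8
```

Request:
step_arm(
  motion=[
    [[0,0,0.012,0,0,0,-1],[0,0,0.012,0,0,0,-1],[0,0,0.012,0,0,0,-1]],
  ],
)

```text
time: 12.35
position: [0.4909, 0.0836, 0.0374]
tcp_rot: [-0.0, 0.713, 0.701, 0.0]
wrist_force: [-5.8, -0.1, 11.4]
finger_gap: 0.004
grip_force: 5.6
```

Request:
step_arm(
  motion=[
    [[0,0,-0.1,0,0,0,-1],[0,0,-0.4,0,0,0,-1],[0,0,-1.0,0,0,0,-1],[0,0,-2,0,0,0,-1],[0,0,-3,0,0,0,-1],[0,0,-3,0,0,0,-1]],
  ],
)

```text
time: 13.1
position: [0.4936, 0.0842, 0.1293]
tcp_rot: [0.002, 0.713, 0.701, 0.003]
wrist_force: [0.3, 0.3, -0.3]
finger_gap: 0.003
grip_force: 0.0
```

```bash
python3 - <<'E'
from h import *
im,d=get_image("scene");cal=get_calibration("scene")
v,u=np.mgrid[200:250,260:305]
P=np.array([world("scene",a,b,d=d[b,a],cal=cal) for a,b in zip(u.ravel(),v.ravel())])
br=im[200:250,260:305].min(2).ravel()>190
for y in (.0845,.047,.009,-.029):
    s=br&(abs(P[:,1]-y)<.010)&(abs(P[:,0]-.4905)<.011)&(P[:,2]>.055)&(P[:,2]<.09); print(y,s.sum(),np.percentile(P[s,2],[25,50,75]).round(4) if s.any() else None)
row([.435,-.327,.16],-36.9,1)
E
```

```text
0.0845 17 [0.0633 0.064  0.0648]
0.047 33 [0.0776 0.0784 0.079 ]
0.009 39 [0.0774 0.0782 0.0789]
-0.029 18 [0.0774 0.078  0.0786]
row [-13.73   -1.678  -1.088] [ 0.029 -0.02   5.988] 1 t 13.15 F [ 0.1  -0.   -0.32]
```

The key check passes: key two is at z of about 0.064 and the other three at about 0.078. Next is the tin, approached with the gripper open.

Request:
step_arm(
  motion=[
    [[-13.73,-1.68,-0.5,0,0,5.99,1],[-13.73,-1.68,-0.5,0,0,5.99,1],[-13.73,-1.68,-0.5,0,0,5.99,1],[-13.73,-1.68,-0.5,0,0,5.99,1],[-13.73,-1.68,-0.5,0,0,5.99,1],[-13.73,-1.68,-0.5,0,0,5.99,1],[-13.73,-1.68,-0.5,0,0,5.99,1],[-13.73,-1.68,-0.5,0,0,5.99,1],[-13.73,-1.68,0.5,0,0,5.99,1],[-13.73,-1.68,1.2,0,0,5.99,1],[-13.73,-1.68,1.2,0,0,5.99,1],[-13.73,-1.68,1.2,0,0,5.99,1]],
  ],
)

```text
time: 14.65
position: [0.434, -0.3269, 0.0912]
tcp_rot: [0.0, 0.894, 0.447, 0.0]
wrist_force: [0.9, 0.5, -0.3]
finger_gap: 1.004
grip_force: 0.0
```

```bash
python3 - <<'E'
from h import *
o=get_obs();print(o["position"],o["finger_gap"])
cal=get_calibration("wrist");im,d=get_image("wrist");save("w4.png",im);np.savez("w4.npz",im=im,d=d)
u,v=np.meshgrid(np.arange(60,500,2),np.arange(80,400,2))
P=np.array([world("wrist",a,b,d=d[b,a],cal=cal) for a,b in zip(u.ravel(),v.ravel())])
s=(abs(P[:,2]-.046)<.004)&(np.hypot(P[:,0]-.435,P[:,1]+.327)<.045)
m=s.reshape(u.shape).astype(np.uint8);(cx,cy),r=cv2.minEnclosingCircle(P[s][:,:2].astype(np.float32));print("tin",cx,cy,r,s.sum())
r0=R.from_quat(np.array(o["tcp_rot"])[[1,2,3,0]]);L=r0.inv().apply(P-np.array(o["position"]))
# fingers in tool frame: near |x|<.012, lowest z(tool max)
for lo,hi in ((-.075,-.035),(.035,.075)):
    f=(abs(L[:,0])<.015)&(L[:,1]>lo)&(L[:,1]<hi)&(L[:,2]<.03); print("finger",f.sum(),np.sort(L[f][:,2])[-12:].round(4))
row([cx,cy,.0],-36.9,1)
E
```

```text
[ 0.43403295 -0.32694127  0.09124187] 1.0036023168377421
tin 0.4344594478607178 -0.33019399642944336 0.026999445632100105 1081
finger 1100 [-0.0264 -0.0264 -0.0263 -0.0261 -0.026  -0.0257 -0.0257 -0.0257 -0.0255
 -0.0254 -0.0254 -0.025 ]
finger 1139 [-0.0267 -0.0266 -0.0265 -0.0264 -0.0263 -0.0262 -0.0261 -0.026  -0.0256
 -0.0255 -0.0248 -0.0248]
row [-0.075  0.062  3.053] [ 0.01  -0.002  0.003] 1 t 14.7 F [ 0.3  -0.15  0.28]
```

View pics/w4.png

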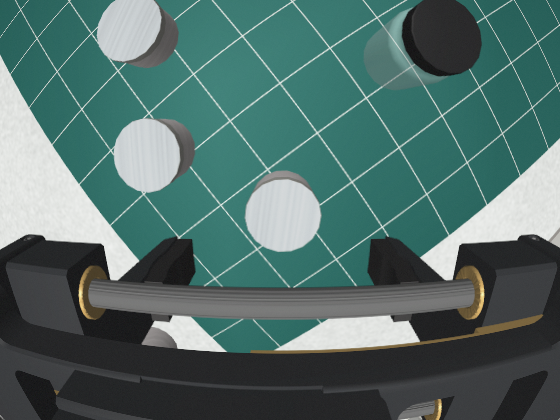

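The wrist view shows the tin at (283,214), centred between the fingers (185 and 385), with the jar at (445,38) clear. The fingertips really end 25 mm above the nominal TCP, so I'll go to TCP z of about -0.004.

Request:
step_arm(
  motion=[
    [[-0.06,0.05,1.0,0,0,0,1],[-0.06,0.05,2.0,0,0,0,1],[-0.06,0.05,2.7,0,0,0,1],[-0.06,0.05,3.0,0,0,0,1],[-0.06,0.05,3.17,0,0,0,1],[-0.06,0.05,3.17,0,0,0,1]],
  ],
)

```text
time: 15.45
position: [0.4341, -0.33, -0.0037]
tcp_rot: [0.0, 0.895, 0.447, 0.0]
wrist_force: [0.6, 0.2, -0.2]
finger_gap: 0.999
grip_force: 0.0
```

Request:
step_arm(
  motion=[
    [[0,0,0,0,0,0,-1],[0,0,0,0,0,0,-1],[0,0,0,0,0,0,-1],[0,0,0,0,0,0,-1],[0,0,0,0,0,0,-1],[0,0,0,0,0,0,-1]],
  ],
)

```text
time: 16.2
position: [0.4338, -0.3298, -0.004]
tcp_rot: [0.0, 0.895, 0.447, 0.0]
wrist_force: [0.5, 0.6, 2.3]
finger_gap: 0.589
grip_force: 30.0
```

Gripped at 51.8 mm, which matches the tin's body diameter. Now I'll lift.

Request:
step_arm(
  motion=[
    [[0,0,-0.5,0,0,0,-1],[0,0,-1.5,0,0,0,-1],[0,0,-3,0,0,0,-1],[0,0,-4.5,0,0,0,-1],[0,0,-5.7,0,0,0,-1],[0,0,-5.7,0,0,0,-1],[0,0,-5.7,0,0,0,-1]],
  ],
)

```text
time: 17.08
position: [0.4332, -0.3291, 0.1663]
tcp_rot: [-0.001, 0.895, 0.447, -0.0]
wrist_force: [-0.1, -0.5, -2.7]
finger_gap: 0.593
grip_force: 30.0
```

```bash
python3 - <<'E'
from h import *
o=get_obs();print(o["position"],o["finger_gap"]);row([.6275,.0265,.12],0,-1)
E
```

```text
[ 0.43319873 -0.32908626  0.16633945] 0.5931591245729163
row [13.367 -1.938  1.55 ] [-1.000e-02 -5.000e-03 -6.152e+00] -1 t 17.075 F [-0.11 -0.54 -2.66]
```

Request:
step_arm(
  motion=[
    [[1,-0.15,0,0,0,-0.5,-1],[2.5,-0.4,0,0,0,-1.2,-1],[4,-0.6,0,0,0,-1.9,-1],[5.5,-0.8,0,0,0,-2.6,-1],[7,-1.0,0,0,0,-3.3,-1],[8.5,-1.2,0,0,0,-4.0,-1],[10,-1.4,0,0,0,-4.7,-1],[11.5,-1.6,0,0,0,-5.4,-1],[12.5,-1.8,0,0,0,-5.8,-1],[13.1,-1.9,0,0,0,-6.05,-1],[13.37,-1.94,0,0,0,-6.15,-1],[13.37,-1.94,0.4,0,0,-6.15,-1],[13.37,-1.94,1.0,0,0,-6.15,-1],[13.37,-1.94,1.5,0,0,-6.15,-1],[13.37,-1.94,1.55,0,0,-6.15,-1],[13.37,-1.94,1.55,0,0,-6.15,-1]],
  ],
)

```text
time: 19.08
position: [0.6282, 0.0256, 0.1203]
tcp_rot: [0.0, 0.707, 0.707, -0.0]
wrist_force: [0.6, 0.0, -0.9]
finger_gap: 0.594
grip_force: 30.0
```

```bash
python3 - <<'E'
from h import *
o=get_obs();print(o["position"],o["finger_gap"])
s,d=get_image("scene");w,_=get_image("wrist")
cal=get_calibration("scene")
v,u=np.mgrid[160:290:1,180:300:1]
P=np.array([world("scene",a,b,d=d[b,a],cal=cal) for a,b in zip(u.ravel(),v.ravel())])
br=s[160:290,180:300].min(2).ravel()>85
q=br&(np.hypot(P[:,0]-.6275,P[:,1]-.0265)<.034)&(P[:,2]>.1)&(P[:,2]<.19)
print(q.sum(),np.percentile(P[q,2],[1,5,95,99]).round(4), P[q].mean(0))
a=cv2.resize(w,(400,300));b=cv2.resize(s[140:290,170:320],(400,400),interpolation=2)
c=np.zeros((400,800,3),np.uint8);c[:300,:400]=a;c[:,400:]=b;save("c5.png",c)
row([.6275,.0265,.09],0,-1)
E
```

```text
[0.62815299 0.02560016 0.12030454] 0.5938561619735625
570 [0.127  0.1302 0.1727 0.1733] [0.63207545 0.03927103 0.15847837]
row [ 0.023 -0.038  1.03 ] [ 0.01  -0.    -0.005] -1 t 19.175 F [-0.93  0.09 -0.95]
```

View pics/c5.png

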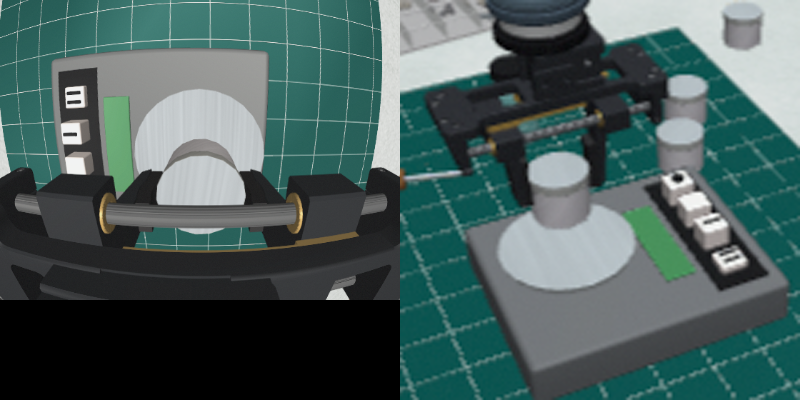

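The pictures show the tin held upright above the pan, key two down and the others up. I'll lower gently.

Request:
step_arm(
  motion=[
    [[0.02,-0.02,0.4,0,0,0,-1],[0.02,-0.02,0.8,0,0,0,-1],[0.02,-0.02,1.0,0,0,0,-1],[0.02,-0.02,1.1,0,0,0,-1],[0.02,-0.02,1.15,0,0,0,-1],[0.02,-0.02,1.15,0,0,0,-1]],
  ],
)

```text
time: 19.92
position: [0.6277, 0.0265, 0.086]
tcp_rot: [0.0, 0.707, 0.707, 0.0]
wrist_force: [-0.5, 0.6, -1.8]
finger_gap: 0.594
grip_force: 30.0
```

Request:
step_arm(
  motion=[
    [[0,0,0.03,0,0,0,-1],[0,0,0.06,0,0,0,-1],[0,0,0.06,0,0,0,-1]],
  ],
)

```text
time: 20.3
position: [0.6275, 0.0265, 0.084]
tcp_rot: [-0.0, 0.707, 0.707, -0.0]
wrist_force: [1.2, 0.2, -1.4]
finger_gap: 0.593
grip_force: 30.0
```

Request:
step_arm(
  motion=[
    [[0,0,0.03,0,0,0,-1],[0,0,0.03,0,0,0,-1],[0,0,0.03,0,0,0,-1]],
  ],
)

```text
time: 20.68
position: [0.6275, 0.0265, 0.0832]
tcp_rot: [0.0, 0.707, 0.707, 0.0]
wrist_force: [-0.0, 0.5, -2.0]
finger_gap: 0.592
grip_force: 30.0
```

Request:
step_arm(
  motion=[
    [[0,0,0.03,0,0,0,-1],[0,0,0.03,0,0,0,-1],[0,0,0.03,0,0,0,-1]],
  ],
)

```text
time: 21.05
position: [0.6275, 0.0265, 0.0823]
tcp_rot: [0.0, 0.707, 0.707, 0.0]
wrist_force: [0.1, -0.1, -1.5]
finger_gap: 0.592
grip_force: 30.0
```

Request:
step_arm(
  motion=[
    [[0,0,0.03,0,0,0,-1],[0,0,0.03,0,0,0,-1],[0,0,0.03,0,0,0,-1]],
  ],
)

```text
time: 21.42
position: [0.6276, 0.0265, 0.0815]
tcp_rot: [0.0, 0.707, 0.707, 0.0]
wrist_force: [-0.6, -0.1, 1.0]
finger_gap: 0.592
grip_force: 30.0
```

Request:
step_arm(
  motion=[
    [[0,0,0.03,0,0,0,-1],[0,0,0.03,0,0,0,-1],[0,0,0.03,0,0,0,-1]],
  ],
)

```text
time: 21.8
position: [0.6277, 0.0265, 0.0806]
tcp_rot: [0.0, 0.707, 0.707, 0.0]
wrist_force: [-2.3, -0.5, 3.3]
finger_gap: 0.591
grip_force: 30.0
```

It's seated on the pan. I'll ease up slightly, release and rise.

Request:
step_arm(
  motion=[
    [[0,0,-0.03,0,0,0,-1],[0,0,-0.03,0,0,0,-0.5],[0,0,-0.03,0,0,0,0.3],[0,0,-0.03,0,0,0,0.6],[0,0,-0.03,0,0,0,1],[0,0,-0.03,0,0,0,1],[0,0,-0.03,0,0,0,1],[0,0,-0.03,0,0,0,1]],
  ],
)

```text
time: 22.8
position: [0.6275, 0.0265, 0.0813]
tcp_rot: [-0.0, 0.707, 0.707, -0.0]
wrist_force: [0.1, -0.6, -0.2]
finger_gap: 1.005
grip_force: 0.0
```

Request:
step_arm(
  motion=[
    [[0,0,-0.5,0,0,0,1],[0,0,-1.5,0,0,0,1],[0,0,-3,0,0,0,1],[0,0,-4.5,0,0,0,1],[0,0,-4.5,0,0,0,1],[0,0,-4.5,0,0,0,1]],
  ],
)

```text
time: 23.55
position: [0.6272, 0.0266, 0.2165]
tcp_rot: [-0.0, 0.707, 0.707, 0.0]
wrist_force: [-0.2, -0.5, -1.4]
finger_gap: 1.001
grip_force: 0.0
```

```bash
python3 - <<'E'
from h import *
s,d=get_image("scene");w,_=get_image("wrist");cal=get_calibration("scene")
v,u=np.mgrid[160:290,180:310]
P=np.array([world("scene",a,b,d=d[b,a],cal=cal) for a,b in zip(u.ravel(),v.ravel())])
br=s[160:290,180:310].min(2).ravel()>100
q=br&(np.hypot(P[:,0]-.6275,P[:,1]-.0265)<.04)&(abs(P[:,2]-.132)<.006)
print("lid",q.sum(),cv2.minEnclosingCircle(P[q][:,:2].astype(np.float32)),np.percentile(P[q,2],[5,50,95]))
A=np.c_[P[q][:,:2],np.ones(q.sum())];print("slope",np.linalg.lstsq(A,P[q][:,2],rcond=None)[0][:2])
for y in (.0845,.047,.009,-.029):
    k=br&(abs(P[:,1]-y)<.010)&(abs(P[:,0]-.4905)<.011)&(P[:,2]>.055)&(P[:,2]<.09); print(y,k.sum(),np.median(P[k,2]).round(4))
a=cv2.resize(w,(400,300));b=cv2.resize(s[140:290,170:320],(400,400),interpolation=2)
c=np.zeros((400,800,3),np.uint8);c[:300,:400]=a;c[:,400:]=b;save("c6.png",c)
E
```

```text
lid 296 ((0.6304833292961121, 0.026793573051691055), 0.030087869614362717) [0.12837152 0.13298815 0.13475249]
slope [-0.00712441 -0.03842088]
0.0845 37 0.0648
0.047 46 0.0785
0.009 42 0.0785
-0.029 31 0.0783
```

View pics/c6.png

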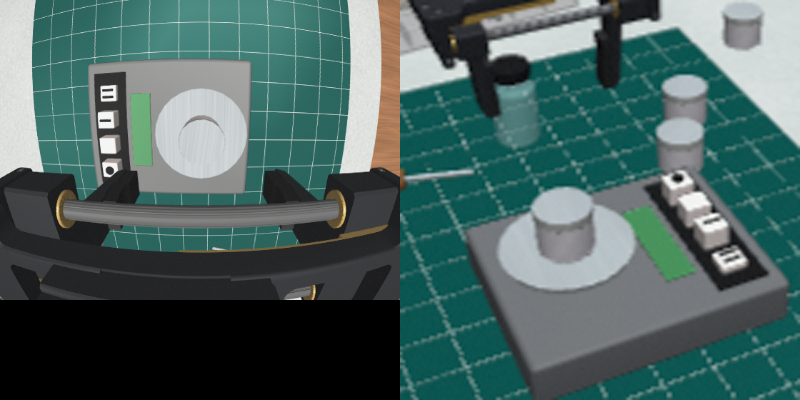

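The pictures show the tin upright in the middle of the pan and let go of. The two-bar key is down, the other three are up, and the jar is untouched.

```bash
python3 -c "
from plant import *
print(finish_job())"
```

```text
the job is handed in; nothing more can be done
None
```

I handed the job in: by the last camera check the two-bar key is latched about 13 mm down with the other three keys up, and the right tin stands upright and released near the middle of the pan. The verdict was not reported back.

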